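# Hold the spring clip open over the yellow job card

## Task

At the workshop's parts counter, squeeze the levers of the orange-tipped spring clip so that its jaws spread off the fin it is parked on, lift it clear, and lower it, still squeezed wide open, over the middle of the top edge of the yellow job card, so that a colleague can slip a parts slip in beside the card. Finish while holding it there: upright, gaping with one jaw well down on each side of the card, and not touching the card. Do not knock the cards, and leave everything else on the counter where it is.

Things in the scene. Friction and masses are not known exactly. Their poses are not given: they have to be found in the camera images.
- clip: Spring clip, 100 mm tall, 100 g, standing upright: black jaws below, hinge, two steel levers with orange tips splayed like a V above. Origin: midway between the jaw tips, at their lower end when shut; z up through the clip, y along its hinge, x across jaws and levers (the way they move). The frame stays midway between the two halves.
- clip_grip (a point): Point between the levers at which to squeeze across the clip's x: 82 mm above its origin. Levers: 26 mm wide (y), 4 mm thick, z = 60 to 98 mm; over their outer faces the tips are 53 mm apart when parked, 26 mm and parallel when fully squeezed. About 5 N at the tips starts them, 14 N here reaches the stop (grip with some 25 N); let go, they spring back.
- clip_hinge (a point): Centre of the hinge barrel (14 mm diameter, 34 mm long in y), 50 mm above the clip's origin: a card can enter between the jaws up to 43 mm above the origin.
- jaw_front (a joint): Opening angle of the jaw on the clip's -x side: 0 parked on the 4 mm fin, 0.28 rad fully open (stop). A spring shuts it. Both jaws are geared together and read the same. Jaws: 50 mm wide (y), 6 mm thick, z = 0 to 38 mm; inner faces 4 mm apart when parked, 28 mm at the tips when fully open.
- jaw_back (a joint): Opening angle of the jaw on the clip's +x side, as for jaw_front.
- dock: Fixed parking block of the clip: grey base 100 (x) x 110 (y) x 12 mm with an upright aluminium fin, 4 mm thick (x), 80 mm long (y), its top 46 mm above the counter. The clip stands on the base astride the fin, its x and y parallel to the dock's, up to 12 mm off centre along y. Origin: centre of the underside.
- card_yellow: Yellow job card, the one to use: fixed upright plate 4 mm thick (x), 106 mm wide (y), top edge 130 mm above the counter, in a yellow foot 56 (x) x 110 (y) x 16 mm. Origin: centre of the foot's underside.
- yellow_edge (a point): Middle of the yellow card's top edge, 130 mm above the counter; y runs along the edge, x through the card's thickness, z up.
- card_blue: Blue job card, same shape as the yellow one; not to be touched.
- card_red: Red job card, same shape as the yellow one; not to be touched.
- carton: Loose yellow and white parts carton, 90 x 120 x 55 mm; origin centre of underside. Leave alone.
- spray: Loose blue spray can, 56 mm diameter, 150 mm tall; origin centre of underside. Leave alone.
- tape: Loose roll of black tape, 90 mm diameter, 24 mm tall; origin centre of underside. Leave alone.
- socket: Loose steel socket, 32 mm diameter, 40 mm tall; origin centre of underside. Leave alone.
- mouse: Loose black computer mouse, 100 x 60 x 26 mm; origin centre of underside. Leave alone.
- spanner: Loose steel spanner, 170 mm long, lying flat. Leave alone.

How it is judged (in metres and radians):
On the way, in this order (a step that is already met when the one before it is completed fails the run):
1. the clip is squeezed open while still astride its fin (value of joint each of jaw_front, jaw_back above 0.18 rad and z of clip in the frame of dock below 0.03 m), for 0.1 s.
2. the clip is lifted clear of the fin, held open (value of joint each of jaw_front, jaw_back above 0.18 rad and height (world z) of clip above 0.06 m and contact force between clip and dock below 0.1 N), for 0.1 s.
At the end, for the whole second after the job is handed in: Still squeezed (both jaws over 0.18 rad); the yellow edge 10 to 43 mm above the clip's origin, within 9 mm of its mid-plane; clip within 25 mm of the edge's middle, hinge within 0.25 rad of the edge, upright within 0.25 rad, still, not touching the card (under 0.5 N) (value of joint each of jaw_front, jaw_back above 0.18 rad and z of yellow_edge in the frame of clip between 0.01 and 0.043 m and x of yellow_edge in the frame of clip between -0.009 and 0.009 m and y of clip in the frame of yellow_edge between -0.025 and 0.025 m and angle between the y axis of clip and the y axis of yellow_edge, either way round below 0.25 rad and angle between clip's own z axis and vertical below 0.25 rad and contact force between clip and card_yellow below 0.5 N and contact force between the fingers and clip above 3 N and linear speed of clip below 0.03 m/s); the arm keeps its last pose, push and grip.
It fails at once if the yellow card is knocked (over 12 N) (contact force between any of clip, the arm, the fingers and card_yellow above 12 N).
It fails at once if another card is knocked (over 5 N) (contact force between anything else and card_blue above 5 N or contact force between anything else and card_red above 5 N).
It fails at once if something else on the counter is moved by more than 20 mm (distance of any of carton, spray, tape, socket, mouse, spanner from where it was at the start of the episode above 0.02 m).
It also fails if it takes over 32 s, if anything falls off the work surface, if the arm or the gripper's body presses on something with over 40 N, if the wrist force passes 120 N, or if a joint passes its speed limit or range.

## Robot

A 6-joint arm with a two-finger parallel gripper is mounted at the origin on the work surface. World frame = base frame: x ahead of the robot, y to its left, z up, the work surface at z = 0. Lengths are in m, angles in degrees, forces in N, time in s.
With the tool pointing down it reaches from about 0.225 to 0.725 m from the base axis. Payload 3.1 kg.
Tool frame: the origin (TCP) lies on the centre line of the jaws, within the pads' length; the fingertips stand 19 mm ahead of it and the grasp point (between the pads) is the TCP; z points along the fingers, y is the line along which they close (so a half turn about z gives the same grasp; the last joint's range is limited). The gripper opens to 85 mm and grips with 20 to 120 N. Pads are 22 mm wide; open, the fingers measure 114 mm over their backs; the gripper's body (76 mm by 85 mm) begins 54 mm behind the grasp point. The pads swing forward as they close: fully open they stand 13 mm farther back than shut.
Start: joints at [-74.473, 2.75, 5.684, 92.934, 0, 82.678], TCP at [0.204, -0.484, 0.211] pointing down, gripper open.
Joint ranges: [-166.93, 166.93], [-56.73, 111.36], [-69.38, 81.34], [-121.58, 131.49], [-85.45, 84.26], [-180, 180]. Speed limits (degrees/s): [159.86, 159.86, 180, 180, 180, 180].

## Interface

Orientations are given as [roll, pitch, yaw] about the fixed x, y, z axes, in that order (R = Rz(yaw) Ry(pitch) Rx(roll)).
In Python, from workcell import read_state, capture, get_calibration, job_done gives the robot as it stands. The module is installed in compiled form; this text tells all that it offers.
- The arm moves only by the shell command python3 -m crank 'ROWS' [FORCE]. ROWS is a JSON object of lists of equal length, an entry for each row: "delta_pos": the shift along the tool's x, y, z in m, a list of three; "turn": the turn, a rotation vector about the tool's x, y, z in rad, a list of three; "gripper": the closure in counts, from 0 (fully open) to 255 (shut). A call has 1 to 8 rows; each row is the pose to reach, as a shift and turn from the pose commanded when the call began, along the tool's axes at that moment; what a row does not reach only later rows make up. A row lasts 1/10 s, in which the tool goes at most 50 mm and 8.59 degrees, less where a joint would pass 70% of its speed; a pose out of reach is approached as far as the arm can. A call with a gripper value outside its range is refused whole. The fingers move at their own pace and stop on an object; FORCE is the grip in N (left out, the last holds). Time passes only in rows, so rows that repeat a pose let the fingers close. It gives the time, the measured TCP pose, the force, the opening and the grip force at its end, in the units of the state.
- read_state(): the state, without advancing time (a new reading comes with each control period).
- capture(name): name is "scene" or "top" or "wrist"; returns the picture (400x640x3 uint8, blue, green, red); there is no depth.
- get_calibration(name): a dict with "K" (3x3 intrinsics, pixels), "rvec" (rotation vector, rad) and "tvec" (3), from world to camera coordinates, as OpenCV has them. Camera axes: x right, y down, z forward; pixel columns grow to the right and rows downward; lengths in m; the calibration is good to about 2 mm. A picture is of the moment at which its call begins: read the wrist's pose just before it. get_calibration takes no time and is no camera call; for the wrist camera it gives the pose at the moment of the call.
- job_done(): hands the job in; it is judged then, once.
The state is a dict: "t": time; "joints": joint angles; "joint_vel": joint speeds; "joint_efforts": joint torques, N m; "tool_pos": TCP position; "orientation": TCP orientation; "contact_force": force on the tool from outside, world axes, zero at the start; "ft_torque": the same for the moment, N m; "gripper_width": opening from 0.0 (shut) to 1.0 (fully open); "finger_force": force on a finger pad.
Only numpy, scipy, OpenCV 4.12 (cv2) and the standard library are available. Lean on these libraries where they do the work, as an engineer would, in place of code of your own. Each camera call takes 0.05 s, during which the arm holds its last target. There are 200 camera calls.

## Working session

There is one attempt and no reset: what is moved stays moved. The work goes in short steps, Python scripts to look and compute and a shell command to move; the robot and the scene stay as the last step left them, time stands still between calls to the robot, and variables do not carry over. Pictures are saved under pics/ and viewed, at most 10 in all, crops included, and the job is handed in when it is done.

```bash
mkdir -p pics; python3 - <<'E'
from workcell import *
import cv2
for n in("scene","top"):
    cv2.imwrite(f"pics/{n}0.png",capture(n)); c=get_calibration(n); print(n,c)
print(read_state())
E
```

```text
scene {'K': array([[449.3701923 ,   0.        , 317.40739394],
       [  0.        , 449.3701923 , 201.63855026],
       [  0.        ,   0.        ,   1.        ]]), 'rvec': array([ 1.77078584,  1.51163757, -0.78846611]), 'tvec': array([-0.04708209, -0.22670287,  1.52174933])}
top {'K': array([[503.84781618,   0.        , 315.39115976],
       [  0.        , 503.84781618, 201.67453699],
       [  0.        ,   0.        ,   1.        ]]), 'rvec': array([ 2.03657825, -2.18768112,  0.22493304]), 'tvec': array([0.0123418 , 0.55114574, 1.20399715])}
{'t': 0.1, 'joints': array([-7.44701641e+01,  2.78919831e+00,  5.60163711e+00,  9.29336962e+01,
       -3.71636016e-04,  8.26771251e+01]), 'joint_vel': array([-0.01037779, -0.02467137,  0.18141513, -0.06720553,  0.00767411,
        0.06761583]), 'joint_efforts': array([ 2.79445601e-03, -3.39850688e+01,  3.20936108e+01,  1.58794248e-02,
       -1.19394917e-04,  5.99388443e-06]), 'tool_pos': array([ 0.20371412, -0.48322577,  0.20943844]), 'orientation': array([-1.79879684e+02, -1.50869246e-02,  2.28526954e+01]), 'contact_force': array([-0.42673716,  1.10931923,  0.94915289]), 'ft_torque': array([ 0.00281872,  0.02051301, -0.04076095]), 'finger_force': 0.0, 'gripper_width': 0.9999977342994224}
```

View pics/top0.png

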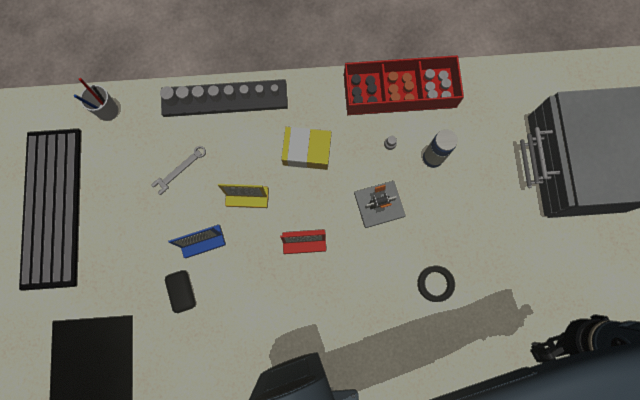

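View pics/scene0.png

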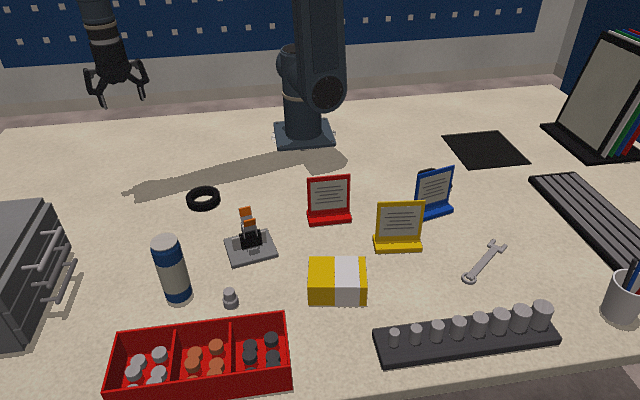

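The top view shows the dock at about (380,204) with the clip on it, the yellow card foot at about (246,200), red at (304,242) and blue at (198,242). I'll enlarge the dock and the yellow card to read off their corners.

```bash
python3 - <<'E'
import cv2,numpy as np
t=cv2.imread("pics/top0.png")
a=cv2.resize(t[170:240,340:420],None,fx=5,fy=5,interpolation=cv2.INTER_CUBIC)
b=cv2.resize(t[165:235,205:285],None,fx=5,fy=5,interpolation=cv2.INTER_CUBIC)
cv2.imwrite("pics/crop.png",np.hstack([a,b]))
E
```

```text
(no output)
```

View pics/crop.png

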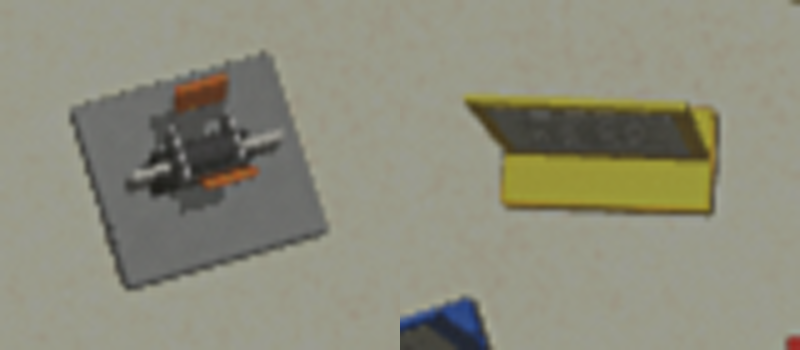

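The crop shows the dock's corners at (70,108), (268,52), (328,233) and (128,289), with the orange lever tips at about (203,93) and (231,178). The yellow card's top edge runs from (466,97) to (690,104), and the foot's front edge from (504,208) to (714,213).

```bash
cat > h.py <<'E'
import numpy as np,cv2
from workcell import *
def ray(cam,uv,z):
    c=cam if isinstance(cam,dict) else get_calibration(cam); R=cv2.Rodrigues(np.array(c["rvec"]))[0]; t=np.array(c["tvec"])
    d=R.T@np.linalg.inv(c["K"])@np.array([uv[0],uv[1],1.]); o=-R.T@t
    return o+d*(z-o[2])/d[2]
def proj(cam,P):
    c=cam if isinstance(cam,dict) else get_calibration(cam)
    return cv2.projectPoints(np.float64(P).reshape(-1,1,3),np.array(c["rvec"]),np.array(c["tvec"]),c["K"],None)[0][:,0]
E
python3 - <<'E'
from h import *
c=get_calibration("top")
f=lambda x,y,ox,oy,z:ray(c,((x+.5)/5-.5+ox,(y+.5)/5-.5+oy),z)
r=lambda p:np.round(p,4)
D=np.array([f(*p,340,170,.012) for p in[(70,108),(268,52),(328,233),(128,289)]])
print("dock",r(D),r(D.mean(0)))
for a,b in((0,1),(1,2),(3,2),(0,3)):
    d=D[b]-D[a];print(np.hypot(*d[:2]),np.degrees(np.arctan2(d[1],d[0])))
for p in[(202,83),(230,178)]:print("tip",r(f(*p,340,170,.108)))
for p in[(135,182),(275,140)]:print("barrelend",r(f(*p,340,170,.062)))
for n,P,z in(("edge",[(66,97),(290,104)],.13),("foot",[(104,208),(314,213)],.008)):
    a,b=[f(*p,205,165,z) for p in P];d=b-a;print(n,r(a),r(b),r((a+b)/2),np.hypot(*d[:2]),np.degrees(np.arctan2(d[1],d[0])))
print(r(ray(c,(304,235),.13)),r(ray(c,(198,235),.13)),r(ray(c,(440,137),.15)),r(ray(c,(391,138),.04)))
E
```

```text
dock [[ 0.5809 -0.1289  0.012 ]
 [ 0.6035 -0.235   0.012 ]
 [ 0.5054 -0.2559  0.012 ]
 [ 0.4837 -0.1504  0.012 ]] [ 0.5434 -0.1925  0.012 ]
0.10838779516813422 -77.99440223346532
0.10026851813934219 -167.94408827773546
0.10774150403566887 -78.37887965013346
0.09954822314235844 -167.57034614056323
tip [ 0.5669 -0.1849  0.108 ]
tip [ 0.5193 -0.1937  0.108 ]
barrelend [ 0.5296 -0.1534  0.062 ]
barrelend [ 0.5459 -0.2251  0.062 ]
edge [0.5948 0.202  0.13  ] [0.5837 0.096  0.13  ] [0.5893 0.149  0.13  ] 0.10662746797294752 -95.96496998980257
foot [0.5659 0.2067 0.008 ] [0.5554 0.0978 0.008 ] [0.5606 0.1523 0.008 ] 0.10937338746027586 -95.50570843597946
[0.4583 0.0058 0.13  ] [0.4759 0.2518 0.13  ] [ 0.6667 -0.3328  0.15  ] [ 0.7095 -0.236   0.04  ]
```

```bash
cat >> h.py <<'E'
from scipy.spatial.transform import Rotation as Ro
def go(x,y,z,yaw):
    s=read_state();R=Ro.from_euler("xyz",s["orientation"],degrees=True)
    T=Ro.from_euler("xyz",[180,0,yaw],degrees=True)
    print("delta",np.round(R.inv().apply(np.array([x,y,z])-s["tool_pos"]),4),"turn",np.round((R.inv()*T).as_rotvec(),3),"t",round(s["t"],2))
E
python3 -c "
from h import *
go(.543,-.190,.25,102)"
```

```text
delta [ 0.4265 -0.1385 -0.0402] turn [-0.002 -0.002 -1.381] t 0.1
```

```bash
python3 -m crank '{"delta_pos":[[0.426,-0.138,-0.04],[0.426,-0.138,-0.04],[0.426,-0.138,-0.04],[0.426,-0.138,-0.04],[0.426,-0.138,-0.04],[0.426,-0.138,-0.04],[0.426,-0.138,-0.04],[0.426,-0.138,-0.04]],"turn":[[0,0,-1.38],[0,0,-1.38],[0,0,-1.38],[0,0,-1.38],[0,0,-1.38],[0,0,-1.38],[0,0,-1.38],[0,0,-1.38]],"gripper":[0,0,0,0,0,0,0,0]}'; python3 -c "
from h import *
go(.543,-.190,.25,102)"
```

```text
t: 0.9
tool_pos: [0.5066, -0.2217, 0.2457]
orientation: [-180.0, -0.0, 92.0]
contact_force: [0.1, -1.7, -0.3]
gripper_width: 0.997
finger_force: 0.0
delta [ 0.0305  0.0375 -0.0043] turn [-0.001 -0.    -0.175] t 0.9
```

```bash
python3 -m crank '{"delta_pos":[[0.028,0.034,-0.004],[0.028,0.034,-0.004],[0.028,0.034,-0.004],[0.028,0.034,-0.004]],"turn":[[0,0,-0.16],[0,0,-0.16],[0,0,-0.16],[0,0,-0.16]],"gripper":[0,0,0,0]}'; python3 - <<'E'
from h import *
go(.543,-.190,.25,102)
c=get_calibration("wrist")
cv2.imwrite("pics/w1.png",capture("wrist"))
a=np.radians(12);X=np.array([np.cos(a),np.sin(a)])
for m in((.543,-.190),):
  for s in(-1,1): print(proj(c,[*(np.array(m)+s*.0245*X),.11]))
E
```

```text
t: 1.3
tool_pos: [0.5379, -0.1951, 0.2496]
orientation: [-179.9, -0.0, 100.7]
contact_force: [-0.8, -0.1, 0.6]
gripper_width: 1.003
finger_force: 0.0
delta [ 0.004   0.006  -0.0004] turn [-0.001 -0.    -0.023] t 1.3
[[305.42395062 176.55689888]]
[[358.83157132 175.29904704]]
```

View pics/w1.png

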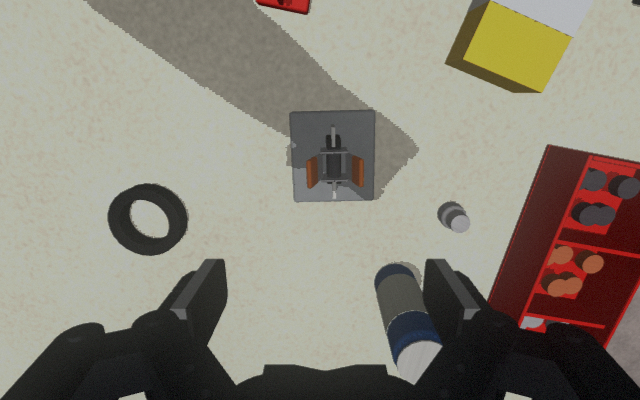

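The wrist view shows the clip squarely aligned, with orange tips at about (312,170) and (358,170) and the dock at (290–375, 110–200). I'll get the tip centroids numerically.

```bash
python3 - <<'E'
from h import *
im=cv2.imread("pics/w1.png")[100:210,280:390]
h=cv2.cvtColor(im,cv2.COLOR_BGR2HSV)
m=cv2.inRange(h,(5,150,80),(18,255,255))
n,l,s,c=cv2.connectedComponentsWithStats(m)
C=get_calibration("wrist");P=[]
for i in range(1,n):
    if s[i,4]>30:
        q=c[i]+[280,100];p=ray(C,q,.101);P.append(p);print(s[i],q,np.round(p,4))
    
if len(P)==2:
    d=P[1]-P[0];print(np.round(sum(P)/2,4),np.hypot(*d[:2]),np.degrees(np.arctan2(d[1],d[0])))
E=[ray(C,q,.012)for q in((290,111),(375,110),(374,201),(293,201))];print(np.round(np.mean(E,0),4))
for a,b in((0,1),(3,2),(3,0),(2,1)):d=E[b]-E[a];print(np.degrees(np.arctan2(d[1],d[0])),np.hypot(*d[:2]))
E
```

```text
[ 78  59   5  28 111] [360.45045045 172.38738739] [ 0.5691 -0.1843  0.101 ]
[ 27  61   5  27 106] [309.08490566 173.49056604] [ 0.5217 -0.1942  0.101 ]
[ 0.5454 -0.1892  0.101 ] 0.04842484879877767 -168.1698031923527
[ 0.5462 -0.1913  0.012 ]
11.213881717469908 0.09749565419572277
10.573766780800026 0.10071162913338126
100.77092626791001 0.10858867113427899
102.45151177209785 0.10973616432172958
```

```bash
python3 -c "
from h import *
go(.545,-.189,.094,101.7)"
```

```text
delta [0.0049 0.0085 0.1558] turn [-0.001 -0.    -0.019] t 1.35
```

```bash
python3 -m crank '{"delta_pos":[[0.005,0.008,0],[0.005,0.008,0.04],[0.005,0.008,0.08],[0.005,0.008,0.08],[0.005,0.008,0.08],[0.005,0.008,0.08]],"turn":[[0,0,-0.02],[0,0,-0.02],[0,0,-0.02],[0,0,-0.02],[0,0,-0.02],[0,0,-0.02]],"gripper":[0,0,0,0,0,0]}';python3 -c "
from h import *
go(.545,-.189,.094,101.7)"
```

```text
t: 1.95
tool_pos: [0.5474, -0.1893, 0.1738]
orientation: [179.7, 0.2, 101.9]
contact_force: [0.4, 0.7, 0.2]
gripper_width: 0.996
finger_force: 0.0
delta [ 0.0011 -0.0026  0.0798] turn [0.005 0.004 0.003] t 1.95
```

```bash
python3 -m crank '{"delta_pos":[[0.001,-0.002,0.03],[0.001,-0.002,0.06],[0.001,-0.002,0.08],[0.001,-0.002,0.08],[0.001,-0.002,0.08],[0.001,-0.002,0.08]],"turn":[[0,0,0],[0,0,0],[0,0,0],[0,0,0],[0,0,0],[0,0,0]],"gripper":[0,0,0,0,0,0]}' 25;python3 -c "
from h import *
go(.545,-.189,.094,101.7)
cv2.imwrite('pics/w2.png',capture('wrist'))"
```

```text
t: 2.55
tool_pos: [0.5458, -0.1888, 0.0938]
orientation: [179.7, 0.2, 101.9]
contact_force: [1.0, 0.4, 0.0]
gripper_width: 1.002
finger_force: 0.0
delta [-0.0001 -0.0009 -0.0002] turn [0.005 0.004 0.004] t 2.55
```

View pics/w2.png

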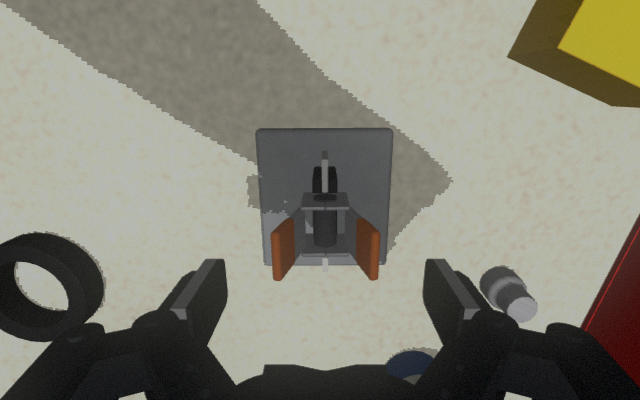

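The levers, at columns 272–378, are centred between the fingers at 225–425. Before squeezing I'll check the offset along the hinge by projecting a model of the levers.

```bash
python3 - <<'E'
from h import *
c=get_calibration("wrist");s=read_state();p=s["tool_pos"];yw=np.radians(s["orientation"][2]-90)
X=np.array([np.cos(yw),np.sin(yw),0]);Y=np.array([-X[1],X[0],0])
for sx in(-1,1):
  for sy in(-1,1): print(sx,sy,proj(c,p+sx*.0265*X+sy*.013*Y+[0,0,.0155])[0].round(0))
E
```

```text
-1 -1 [273. 284.]
-1 1 [270. 236.]
1 -1 [379. 284.]
1 1 [382. 236.]
```

The predicted lever corners match the picture to about 2 mm, so I'll squeeze now.

```bash
python3 -m crank '{"delta_pos":[[0,0,0],[0,0,0],[0,0,0],[0,0,0],[0,0,0],[0,0,0],[0,0,0],[0,0,0]],"turn":[[0,0,0],[0,0,0],[0,0,0],[0,0,0],[0,0,0],[0,0,0],[0,0,0],[0,0,0]],"gripper":[230,230,230,230,230,230,230,230]}' 25; python3 -m crank '{"delta_pos":[[0,0,0],[0,0,0],[0,0,0],[0,0,0],[0,0,0]],"turn":[[0,0,0],[0,0,0],[0,0,0],[0,0,0],[0,0,0]],"gripper":[230,230,230,230,230]}' 25
```

```text
t: 3.4
tool_pos: [0.5434, -0.1876, 0.0901]
orientation: [-180.0, -0.0, 101.9]
contact_force: [-0.3, 0.5, -0.6]
gripper_width: 0.1
finger_force: 0.0
t: 3.9
tool_pos: [0.5434, -0.1876, 0.0901]
orientation: [180.0, 0.0, 101.9]
contact_force: [-0.4, 0.1, -1.0]
gripper_width: 0.099
finger_force: 0.0
```

The fingers closed to 0.1 with no force, so they missed the levers. I'll look.

```bash
python3 -c "
from h import *
a=capture('wrist');b=capture('scene')[150:300,180:310]
cv2.imwrite('pics/w3.png',np.hstack([cv2.resize(a,(480,300)),cv2.resize(b,(260,300),interpolation=2)]))"
```

```text
(no output)
```

View pics/w3.png

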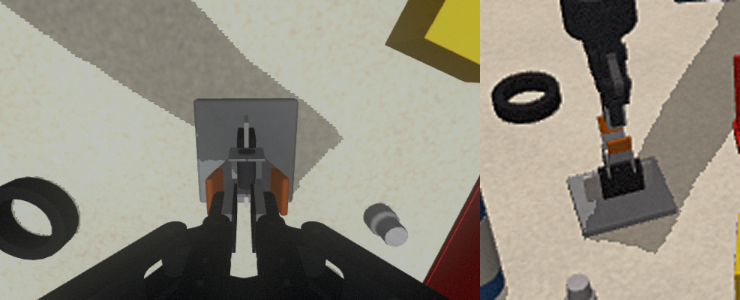

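```bash
python3 - <<'E'
from h import *
s=read_state();p=s["tool_pos"];print(s["joints"],p,s["contact_force"],s["gripper_width"])
for n in("scene","wrist"):
    for dz in(0,-.019,.054):
        q=proj(n,p+[0,0,dz])[0]
        print(n,dz,q.round(1), "in view",((q-[180,150])*2+[480,0] if n=="scene" else q*.75).round(0))
    q=proj(n,[.545,-.189,.11])[0];print("levertop",((q-[180,150])*2+[480,0] if n=="scene" else q*.75).round(0))
E
```

```text
[-2.57269268e+01  1.05196528e+01  4.37940974e-01  7.99171141e+01
  4.43688182e-05  5.23570707e+01] [ 0.54341875 -0.18758281  0.09011568] [ 0.474709   -0.29172705 -0.39130165] 0.09509179176621017
scene 0 [248.6 218.3] in view [617. 137.]
scene -0.019 [249.6 224.8] in view [619. 150.]
scene 0.054 [245.9 198.9] in view [612.  98.]
levertop [614. 124.]
wrist 0 [325.8 246.4] in view [244. 185.]
wrist -0.019 [325.7 232.1] in view [244. 174.]
wrist 0.054 [326.3 309.1] in view [245. 232.]
levertop [246. 201.]
```

```bash
python3 - <<'E'
from h import *
a=capture('wrist');b=capture('scene');t=capture('top')
s=read_state();p=s["tool_pos"]
b=b[160:280,210:290];b=cv2.resize(b,None,fx=5,fy=5,interpolation=2)
for dz,c in((0,(255,0,255)),(-.019,(0,255,0)),(.054,(255,255,0))):
    q=(proj("scene",p+[0,0,dz])[0]-[210,160])*5;cv2.circle(b,tuple(map(int,q)),3,c,1)
for z in(.012,.062,.11):
    q=(proj("scene",[.545,-.189,z])[0]-[210,160])*5;cv2.circle(b,tuple(map(int,q)),3,(0,0,255),1)
a=a[150:350,225:425];a=cv2.resize(a,(400,400),interpolation=2)
t=cv2.resize(t[150:250,320:420],(200,200))
o=np.zeros((600,800,3),np.uint8);o[:,:400]=b;o[:400,400:]=a;o[400:,400:600]=t
cv2.imwrite("pics/c4.png",o)
E
```

```text
(no output)
```

View pics/c4.png

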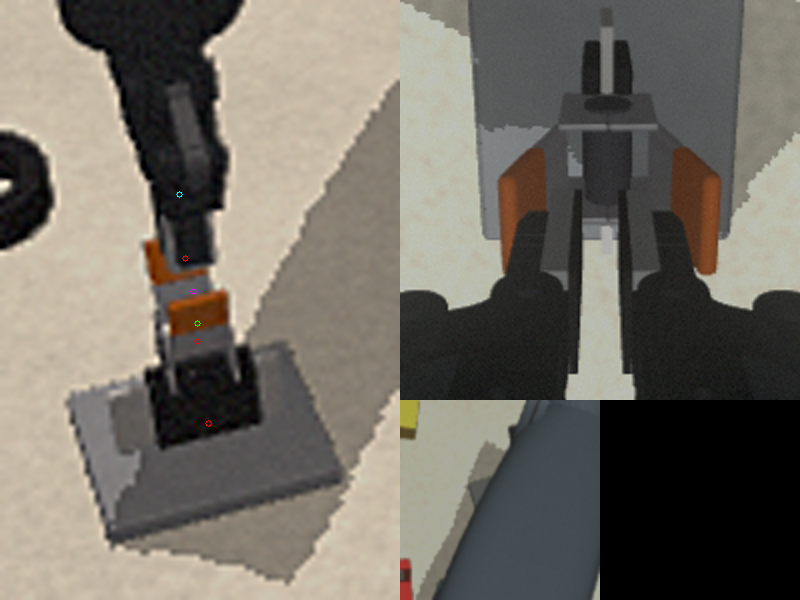

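In the scene crop the closed fingertips end at about row 265. That is roughly 15 mm above the reported TCP mark (row 291), not 19 mm below it. The wrist view agrees: the tips sit between and just above the orange tips. So the real fingers stand about 34 mm higher than the reported TCP suggests. I'll raise, open, and go about 34 mm lower.

```bash
python3 -m crank '{"delta_pos":[[0,0,-0.03],[0,0,-0.05],[0,0,-0.05],[0,0,-0.05],[0,0,-0.05],[0,0,-0.05],[0,0,-0.05],[0,0,-0.05]],"turn":[[0,0,0],[0,0,0],[0,0,0],[0,0,0],[0,0,0],[0,0,0],[0,0,0],[0,0,0]],"gripper":[230,230,0,0,0,0,0,0]}' 25; python3 - <<'E'
from h import *
go(.545,-.189,.060,101.7);s=read_state();print(s["tool_pos"],s["gripper_width"],s["orientation"])
a=capture('wrist');b=capture('scene')
h=cv2.cvtColor(a,cv2.COLOR_BGR2HSV)
m=cv2.inRange(h,(5,150,80),(18,255,255));m[:,:250]=0;m[:,420:]=0
n,l,st,c=cv2.connectedComponentsWithStats(m)
C=get_calibration("wrist");P=[ray(C,c[i],.101) for i in range(1,n) if st[i,4]>40];print(np.round(P,4),np.round(np.mean(P,0),4))
cv2.imwrite("pics/w5.png",a);cv2.imwrite("pics/s5.png",b)
E
```

```text
t: 4.95
tool_pos: [0.543, -0.1874, 0.1393]
orientation: [-179.9, -0.0, 101.9]
contact_force: [0.5, -0.4, -0.1]
gripper_width: 1.001
finger_force: 0.0
delta [-0.0021  0.0017  0.0793] turn [-0.001 -0.001  0.004] t 4.95
[ 0.54298976 -0.1873821   0.13928923] 1.0006684189024013 [-1.79934940e+02 -4.70120043e-02  1.01915611e+02]
[[ 0.5694 -0.1835  0.101 ]
 [ 0.5218 -0.1947  0.101 ]] [ 0.5456 -0.1891  0.101 ]
```

```bash
python3 -m crank '{"delta_pos":[[-0.002,0.002,0.03],[-0.002,0.002,0.05],[-0.002,0.002,0.065],[-0.002,0.002,0.079],[-0.002,0.002,0.079],[-0.002,0.002,0.079]],"turn":[[0,0,0],[0,0,0],[0,0,0],[0,0,0],[0,0,0],[0,0,0]],"gripper":[0,0,0,0,0,0]}' 25; python3 - <<'E'
from h import *
a=capture('wrist');b=capture('scene')
b=b[170:270,200:300];b=cv2.resize(b,(400,400),interpolation=2)
p=read_state()["tool_pos"];yw=np.radians(11.8);X=np.array([np.cos(yw),np.sin(yw),0])
for sx in(-1,1):
  for z in(.075,.094,.110):
    q=(proj("scene",[*(np.array([.5455,-.189])+sx*.0425*X[:2]),z])[0]-[200,170])*4;cv2.circle(b,tuple(map(int,q)),2,(255,0,255),-1)
a=a[150:350,225:425];a=cv2.resize(a,(400,400),interpolation=2)
cv2.imwrite("pics/c6.png",np.hstack([b,a]))
E
```

```text
t: 5.65
tool_pos: [0.5458, -0.1891, 0.0613]
orientation: [180.0, 0.0, 101.9]
contact_force: [0.7, -0.2, 0.5]
gripper_width: 0.999
finger_force: 0.0
```

View pics/c6.png

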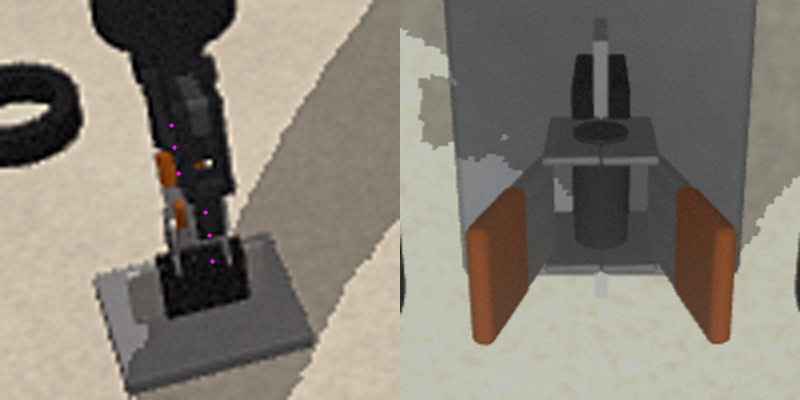

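In the scene crop the front finger covers the front lever and its tip ends at about row 238, i.e. z about 0.093 m. It sits about 3 mm to the +y side. I'll go 8 mm lower, shift 2 mm, and squeeze.

```bash
python3 -m crank '{"delta_pos":[[-0.002,0,0.008],[-0.002,0,0.008],[-0.002,0,0.008],[-0.002,0,0.008],[-0.002,0,0.008],[-0.002,0,0.008],[-0.002,0,0.008],[-0.002,0,0.008]],"turn":[[0,0,0],[0,0,0],[0,0,0],[0,0,0],[0,0,0],[0,0,0],[0,0,0],[0,0,0]],"gripper":[0,0,230,230,230,230,230,230]}' 25; python3 -m crank '{"delta_pos":[[0,0,0],[0,0,0],[0,0,0],[0,0,0],[0,0,0]],"turn":[[0,0,0],[0,0,0],[0,0,0],[0,0,0],[0,0,0]],"gripper":[230,230,230,230,230]}' 25
```

```text
t: 6.55
tool_pos: [0.5499, -0.1923, 0.0589]
orientation: [179.5, 0.3, 101.9]
contact_force: [-0.0, 1.4, 12.9]
gripper_width: 0.293
finger_force: 29.1
t: 7.05
tool_pos: [0.5499, -0.1924, 0.0589]
orientation: [179.5, 0.3, 101.9]
contact_force: [-0.6, 1.6, 13.1]
gripper_width: 0.298
finger_force: 29.1
```

The opening of about 25 mm matches fully squeezed levers, and the finger force is 29 N. I'll lift, slowly at first.

```bash
python3 -m crank '{"delta_pos":[[0,0,-0.008],[0,0,-0.018],[0,0,-0.03],[0,0,-0.05],[0,0,-0.08],[0,0,-0.11],[0,0,-0.14],[0,0,-0.16]],"turn":[[0,0,0],[0,0,0],[0,0,0],[0,0,0],[0,0,0],[0,0,0],[0,0,0],[0,0,0]],"gripper":[230,230,230,230,230,230,230,230]}' 25; python3 -m crank '{"delta_pos":[[0,0,0],[0,0,0],[0,0,0]],"turn":[[0,0,0],[0,0,0],[0,0,0]],"gripper":[230,230,230]}' 25; python3 - <<'E'
from h import *
a=capture('wrist');b=capture('scene');s=read_state();print(s["tool_pos"],s["orientation"])
b=b[130:260,190:290];b=cv2.resize(b,(460,598),interpolation=2)
p=s["tool_pos"]
for d in(-.05,0,.05):
    q=(proj("scene",p+[0,0,d])[0]-[190,130])*4.6;cv2.circle(b,tuple(map(int,q)),2,(255,0,255),-1);print(q)
a=a[130:390,247:395];a=cv2.resize(a,(340,598),interpolation=2)
cv2.imwrite("pics/c7.png",np.hstack([b,a]))
E
```

```text
t: 7.85
tool_pos: [0.5467, -0.1914, 0.216]
orientation: [179.9, 0.1, 101.9]
contact_force: [-0.3, -0.9, -1.0]
gripper_width: 0.291
finger_force: 28.4
t: 8.15
tool_pos: [0.5453, -0.1907, 0.211]
orientation: [-179.8, -0.1, 101.9]
contact_force: [0.6, 0.3, -2.0]
gripper_width: 0.289
finger_force: 28.4
[ 0.54521578 -0.19059435  0.21086731] [-1.79822080e+02 -1.37301490e-01  1.01916158e+02]
[246.44772822 291.17607727]
[233.35128346 201.57839519]
[219.40346482 106.15614556]
```

View pics/c7.png

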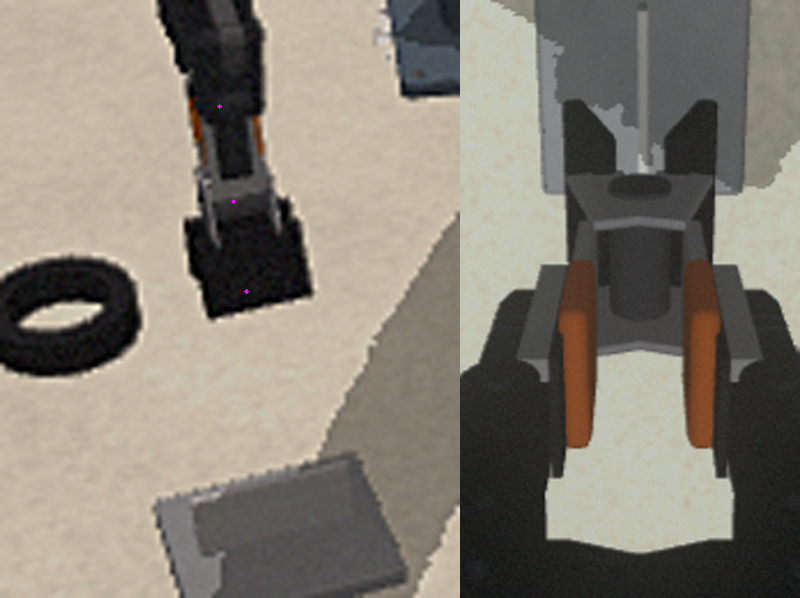

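The clip is held upright and open, clear of the dock. The front jaw's lower edge runs (212,318)–(312,294) in the crop. From that I'll work out the clip's offset from the TCP.

```bash
python3 - <<'E'
from h import *
from scipy.optimize import least_squares
s=read_state();p=s["tool_pos"];yw=np.radians(11.8);X=np.array([np.cos(yw),np.sin(yw),0]);Y=np.array([-X[1],X[0],0])
obs=np.array([[212,318],[312,294]])/4.6+[190,130]
pts=lambda v:np.array([p+.0195*X+e*.025*Y+v[0]*Y+[0,0,v[1]] for e in(-1,1)])
r=least_squares(lambda v:(proj("scene",pts(v))-obs).ravel(),[0,-.05]);print(r.x,r.cost,p)
# wrist: barrel centre & lever tips (front tip edges), jaws' top
C=get_calibration("wrist")
k=260/598;k2=148/340
f=lambda u,v:((u-460)*k2+247,v*k+130)
for z in(.05-.047+.0,):
    a,b=ray(C,f(578,447),p[2]+.051),ray(C,f(703,447),p[2]+.051)
    m=(a+b)/2-p;print("tips -Y top corner mid rel",m@X,m@Y,np.hypot(*(a-b)[:2]))
go(.589,.149,.25,84.2)
E
```

```text
[ 0.00356782 -0.04650892] 0.43390927798226153 [ 0.54521578 -0.19059435  0.21086731]
tips -Y top corner mid rel -0.00011271622182204349 -0.009253524396702862 0.021341645630888657
delta [ 0.3233  0.1128 -0.0387] turn [-0.003 -0.002  0.309] t 8.25
```

```bash
python3 - <<'E'
from h import *
for n,roi in(("scene",(190,260,360,435)),("top",(175,215,210,280))):
    im=cv2.imread(f"pics/{n}0.png");y0,y1,x0,x1=roi
    m=cv2.inRange(cv2.cvtColor(im,cv2.COLOR_BGR2HSV),(22,150,60),(34,255,255))[y0:y1,x0:x1]
    ys,xs=np.nonzero(m);print(n,"pred",proj(n,[[.5948,.202,.13],[.5837,.096,.13]]).round(1).tolist())
    for x in np.linspace(xs.min(),xs.max(),9).astype(int): print((x+x0,ys[xs==x].min()+y0 if (xs==x).any() else None),end=" ")
    print()
E
```

```text
scene pred [[424.7, 199.4], [376.6, 201.4]]
(np.int64(360), np.int64(257)) (np.int64(368), None) (np.int64(376), np.int64(220)) (np.int64(384), np.int64(202)) (np.int64(392), np.int64(201)) (np.int64(400), np.int64(201)) (np.int64(408), np.int64(201)) (np.int64(416), np.int64(200)) (np.int64(425), np.int64(201)) 
top pred [[217.8, 184.0], [262.6, 185.4]]
(np.int64(219), np.int64(185)) (np.int64(225), np.int64(185)) (np.int64(231), np.int64(185)) (np.int64(237), np.int64(185)) (np.int64(243), np.int64(185)) (np.int64(249), np.int64(186)) (np.int64(255), np.int64(186)) (np.int64(261), np.int64(186)) (np.int64(267), np.int64(188))
```

```bash
python3 -m crank '{"delta_pos":[[0.04,0.014,-0.025],[0.08,0.028,-0.025],[0.12,0.042,-0.025],[0.16,0.056,-0.025],[0.2,0.07,-0.025],[0.24,0.084,-0.025],[0.28,0.098,-0.025],[0.3,0.105,-0.025]],"turn":[[0,0,0.06],[0,0,0.12],[0,0,0.18],[0,0,0.24],[0,0,0.3],[0,0,0.31],[0,0,0.31],[0,0,0.31]],"gripper":[230,230,230,230,230,230,230,230]}' 25; python3 -m crank '{"delta_pos":[[0,0,0],[0,0,0],[0,0,0],[0,0,0]],"turn":[[0,0,0],[0,0,0],[0,0,0],[0,0,0]],"gripper":[230,230,230,230]}' 25; python3 -c "
from h import *
go(.5887,.1455,.235,84.2)"
```

```text
t: 9.05
tool_pos: [0.5862, 0.1277, 0.2363]
orientation: [-179.8, -0.0, 84.3]
contact_force: [-0.9, -0.6, -1.3]
gripper_width: 0.293
finger_force: 28.4
t: 9.45
tool_pos: [0.5869, 0.1228, 0.2379]
orientation: [-180.0, 0.0, 84.1]
contact_force: [-0.0, 0.5, -0.5]
gripper_width: 0.293
finger_force: 28.4
delta [ 0.0227 -0.0006  0.0029] turn [-0.     0.    -0.003] t 9.45
```

```bash
python3 -m crank '{"delta_pos":[[0.012,-0.002,0.0],[0.022,-0.002,0.0],[0.022,-0.002,0],[0.022,-0.002,0],[0.022,-0.002,0],[0.022,-0.002,0]],"turn":[[0,0,0],[0,0,0],[0,0,0],[0,0,0],[0,0,0],[0,0,0]],"gripper":[230,230,230,230,230,230]}' 25; python3 - <<'E'
from h import *
go(.587,.1455,.157,84.2)
C=get_calibration("wrist");a=capture("wrist");b=capture("scene")
for n,x,y in(("+y",.5923,.2018),("-y",.5815,.0957)):
    print(n,proj(C,[x,y,.13]).round(1),proj("scene",[x,y,.13]).round(1))
a[::20,:]//=2
cv2.imwrite("pics/w8.png",cv2.imread if False else a)
b=b[120:270,340:460];b=cv2.resize(b,(320,400),interpolation=2)
cv2.imwrite("pics/c8.png",np.hstack([cv2.resize(a[:,160:480],(480,600),interpolation=2)[:, :480],cv2.resize(b,(320,600))])[:600])
E
```

```text
t: 10.05
tool_pos: [0.5872, 0.1461, 0.2381]
orientation: [-180.0, 0.0, 84.1]
contact_force: [0.3, 0.4, -0.7]
gripper_width: 0.293
finger_force: 28.4
delta [-0.0006 -0.0002  0.0811] turn [-0.     0.    -0.001] t 10.05
+y [[325.1 120.6]] [[424.3 198.7]]
-y [[325.3 244.9]] [[376.2 200.8]]
```

View pics/c8.png

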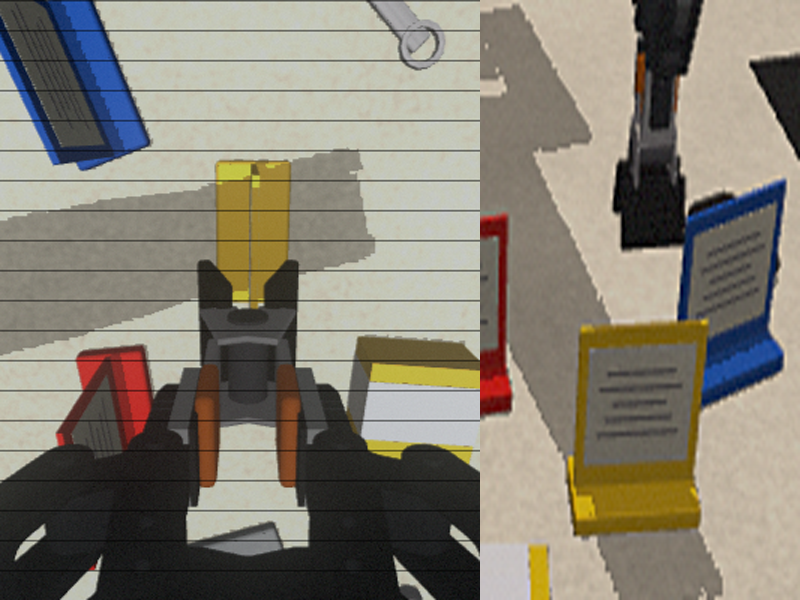

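The wrist view shows the card edge as a thin line at about column 250, rows 165–305, midway between the jaws at 198 and 298. I'll confirm with a pixel profile.

```bash
python3 - <<'E'
from h import *
a=cv2.imread("pics/w8.png");C=get_calibration("wrist")
for r in(113,133,153,173,193):print(r,a[r-1:r+2,318:340].mean(0).sum(1).astype(int))
print(proj(C,[[.585,.149,.13],[.589,.149,.13],[.613,.1455,.016],[.557,.151,.016]]).round(1))
for z,s in((.016,-.028),(.016,.028)):
    pass
for c in(217,290):print(ray(C,(c/1.5+160,150),.016))
E
```

```text
113 [459 462 464 460 459 464 460 464 467 289 213 221 224 244 316 348 345 349
 350 351 348 357]
133 [337 339 339 339 336 338 341 340 293 322 341 339 341 340 340 342 343 343
 342 342 342 342]
153 [335 333 334 334 337 332 330 333 293 309 333 334 331 334 333 333 335 336
 329 335 330 337]
173 [328 328 330 324 327 326 324 322 294 293 320 323 331 329 335 329 327 330
 330 326 326 328]
193 [357 356 356 356 352 358 359 378 335 329 328 329 320 332 329 321 323 270
 156 123 120 123]
[[322.9 186.2]
 [327.7 185.7]
 [347.9 160.2]
 [299.  160.5]]
[0.5649234  0.16238497 0.016     ]
[0.62014121 0.15663885 0.016     ]
```

The card's end face spans columns 327–331, so the card centre is about x = 0.590, roughly 2.5 mm further than I assumed. I'll correct that and lower in two stages, watching the force.

```bash
python3 -m crank '{"delta_pos":[[0,0.0025,0.0],[0,0.0025,0.015],[0,0.0025,0.03],[0,0.0025,0.045],[0,0.0025,0.055],[0,0.0025,0.055],[0,0.0025,0.055],[0,0.0025,0.055]],"turn":[[0,0,0],[0,0,0],[0,0,0],[0,0,0],[0,0,0],[0,0,0],[0,0,0],[0,0,0]],"gripper":[230,230,230,230,230,230,230,230]}' 25; python3 - <<'E'
from h import *
go(.5895,.1455,.157,84.2)
a=capture("wrist");C=get_calibration("wrist");cv2.imwrite("pics/w9.png",a)
for y in(.17,.18,.19,.197):
    x=.5895+(y-.149)*.102
    q=proj(C,[[x-.002,y,.13],[x+.002,y,.13]]);r=int(q[0,1]);print(y,q.round(1).tolist(),a[r-1:r+2,308:346].mean(0).sum(1).astype(int))
E
```

```text
t: 10.95
tool_pos: [0.5903, 0.1461, 0.1843]
orientation: [179.9, -0.0, 84.2]
contact_force: [-0.1, 0.8, 0.2]
gripper_width: 0.292
finger_force: 28.4
delta [-0.0006 -0.0008  0.0273] turn [ 0.002 -0.    -0.001] t 10.95
0.17 [[321.2, 177.3], [327.2, 176.7]] [329 328 334 331 326 328 332 333 332 334 331 328 326 334 348 341 339 335
 334 331 332 342 338 332 330 332 330 334 331 333 330 332 335 336 337 334
 334 334]
0.18 [[321.1, 162.3], [327.3, 161.7]] [340 337 337 342 340 337 331 334 336 328 340 332 330 337 325 347 340 337
 336 340 340 363 341 339 338 336 341 337 338 337 337 336 339 340 342 342
 339 340]
0.19 [[321.1, 146.9], [327.3, 146.2]] [347 344 343 340 343 343 339 344 339 348 342 341 344 344 342 348 344 341
 347 345 342 354 342 344 344 343 337 344 344 342 344 346 342 346 343 344
 341 340]
0.197 [[321.0, 135.8], [327.3, 135.2]] [347 343 346 345 344 344 342 349 344 347 348 343 346 346 350 429 462 464
 383 349 349 352 347 350 350 344 350 352 349 348 348 348 350 348 352 345
 347 347]
```

The edge lines at columns about 322.5 and 329 put the card at x ≈ 0.5906, against the TCP at 0.5903, so it is well centred. Now the last 27 mm.

```bash
python3 -m crank '{"delta_pos":[[0,0,0.007],[0,0,0.014],[0,0,0.02],[0,0,0.027],[0,0,0.027],[0,0,0.027],[0,0,0.027],[0,0,0.027]],"turn":[[0,0,0],[0,0,0],[0,0,0],[0,0,0],[0,0,0],[0,0,0],[0,0,0],[0,0,0]],"gripper":[230,230,230,230,230,230,230,230]}' 25; python3 - <<'E'
from h import *
b=capture("scene");p=read_state()["tool_pos"];print(p)
# jaw bottom row in front of the card: black pixels below the yellow edge
h=cv2.cvtColor(b,cv2.COLOR_BGR2GRAY)
for c in(392,396,400,404,408): print(c,h[185:222,c])
yw=np.radians(-5.8);X=np.array([np.cos(yw),np.sin(yw),0])
print(proj("scene",[p+.0195*X+[0,.0035,-.047],p+.0195*X+[0,.0035,-.037],[.59,.149,.13]]).round(1))
E
```

```text
t: 11.8
tool_pos: [0.59, 0.146, 0.1566]
orientation: [179.9, -0.0, 84.2]
contact_force: [0.1, -0.0, -1.4]
gripper_width: 0.294
finger_force: 28.4
[0.59002229 0.14601293 0.15660228]
392 [196 203 203 201 206 177 175  88  25  23  15  14  12  20  17  23  16  24
   6  11  13  15  12  26  14  18  25  16   5 110 107  91  71  97 103  79
  78]
396 [214 178 131  92  91  92  88  84  82 109  97  60  60  56  49  23  22  30
  15  23  20  13  28  13  20  22  11  13  32 105 103  87  68  99 106  73
  76]
400 [ 30  46  69  89  88  72  46  49  38  22  16  20  23  23  25  22  27  13
  22  25  19  16  22  21  19  23  27  26  34 101 104  79  77  98 104  68
  86]
404 [ 33   9  90  88  89  62  50  47  33  14   7  17  30  19  21  23  27  27
  19  14  17  16  34  11  24  23  20  13  56 104 100  71  76  99 102  60
  88]
408 [ 90  80  82  83  83  53  52  57  56  66  67  73  61  46  17   9  24  23
  20  23  15  21  20  12  23  26  12  14  71 102 108  62  89 102 106  57
 100]
[[401.9 213.3]
 [402.3 209.7]
 [400.8 200.6]]
```

The front jaw's bottom edge (row 213.5) matches the prediction (213.3), which puts the jaws about 20 mm below the edge with no contact force. I'm handing it in.

```bash
python3 -c "
from workcell import *
print(job_done())"
```

```text
the job is handed in; nothing more can be done
None
```

I handed the job in at about 12 s with the clip held squeezed open and upright over the middle of the yellow card's edge, jaws about 20 mm down on each side and no contact force measured; the first squeeze missed the levers without moving the clip, and I don't have the verdict.

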